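# Refit the drain plate in a sump tank under its two flanges

### The arm

A 6-joint arm with a two-finger parallel gripper is mounted at the origin on the work surface. World frame = base frame: x ahead of the robot, y to its left, z up, the work surface at z = 0. Lengths are in m, angles in rad, forces in N, time in s.
With the tool pointing down it reaches from about 0.275 to 0.825 m from the base axis. Payload 5.2 kg.
Tool frame: the origin (TCP) lies midway between the tips of the shut fingers; the grasp point (between the pads) lies 19 mm behind it; x points along the fingers, y is the direction in which the jaws open and shut, and the axes are right-handed (so a half turn about x gives the same grasp; the last joint's range is limited). The gripper opens to 93 mm and grips with 3 to 60 N. Pads are 15 mm wide; open, the fingers measure 128 mm over their backs; the gripper's body (75 mm by 188 mm) begins 65 mm behind the grasp point.
Start: joints at [1.046, 0.259, 1.535, -0, 1.348, -0.203], TCP at [0.174, 0.522, 0.219] pointing down, gripper open.
Joint ranges: [-3.14, 3.14], [-0.91, 2.08], [0.19, 2.58], [-1.22, 4.36], [0.22, 2.71], [-3.12, 3.12]. Speed limits (rad/s): [2.57, 2.57, 3.14, 3.14, 3.14, 3.14].

### API

Orientations are given as a unit quaternion [w, x, y, z].
In Python, from station import get_state, capture, camera_info, close_job gives the robot as it stands.
- The arm moves only by the tool send_rows, never from a script. Its argument "deltas" is a list of rows, each a list of 3 entries, a list of its own where there are three numbers: the shift along the tool's x, y, z in mm, then the turn, a rotation vector about the tool's x, y, z in rad, then the closure, from 0 (fully open) to 1 (shut). A call has 1 to 12 rows; each row is the pose to reach, as a shift and turn from the pose commanded when the call began, along the tool's axes at that moment; what a row does not reach only later rows make up. A row lasts 1/8 s, in which the tool goes at most 62.5 mm and 10.7 degrees, less where a joint would pass 70% of its speed; a pose out of reach is approached as far as the arm can. A call with a gripper value outside its range is refused whole. The fingers move at their own pace and stop on an object; "newtons" is the grip in N (left out, the last holds). Time passes only in rows, so rows that repeat a pose let the fingers close. It gives the time, the measured TCP pose, the force and the opening at its end, in the units of the state.
- get_state(): the state, without advancing time (a new reading comes with each control period).
- capture(name): name is "scene" or "top" or "wrist"; returns the picture (420x560x3 uint8, blue, green, red); there is no depth.
- camera_info(name): a dict with "fx", "fy", "cx", "cy" (pixels), "k1" (the pictures are not rectified: a ray, as slopes to the right and down, at radius r is drawn at 1 + k1 r^2 times it, then the intrinsics apply), "R" (3x3) and "t" (3): a world point X has camera coordinates R X + t. Camera axes: x right, y down, z forward; pixel columns grow to the right and rows downward; lengths in m; the calibration is good to about 2 mm. A picture is of the moment at which its call begins: read the wrist's pose just before it. camera_info takes no time and is no camera call; for the wrist camera it gives the pose at the moment of the call.
- close_job(): hands the job in, once; it reports no verdict.
The state is a dict: "clock": time; "joints": joint angles; "qvel": joint speeds; "joint_torque": joint torques, N m; "tool_pos": TCP position; "ee_rot": TCP orientation; "wrist_force": force on the tool from outside, world axes, zero at the start; "ft_torque": the same for the moment, N m; "finger_gap": finger opening in m.
Only numpy, scipy, OpenCV 4.12 (cv2) and the standard library are available. Lean on these libraries where they do the work, as an engineer would, in place of code of your own. Each camera call takes 0.05 s, during which the arm holds its last target. There are 200 camera calls.

### The job

Refit the perforated drain plate in the sump tank: it is longer than the opening, so take it by its fin, slant it, push its lower edge in under the wide flange against the sprung strip until the other edge can drop in past the narrow flange, then lay it flat on the ledges. Ease it back until it butts home on the end stop under the narrow flange and let go, gently throughout: never force it, and never let the spring snap it home. Leave the other parts on the bench where they are.

Things in the scene. Friction and masses are not known exactly. Their poses are not given: they have to be found in the camera images.
- tank: fixed grey sump tank, open on top: 128 mm wide (x), 216 long (y), 56 high. Origin on the bench under the middle of the opening; y points to the end with the wide flange, z up. Opening: y -75 to +75 mm, 118 mm wide between long walls. Each end has a steel flange with a ledge (top at z 30 mm) below it; between the ledges it is hollow. Plate and tank must never press on each other with over 35 N
- wide_lip (a point): middle of the wide flange's inner edge, top face (tank y 75, z 56 mm). Flange 4 mm thick, reaching 43 mm to +y; ledge from tank y 60 mm on. Hidden below it a black strip, full width, from the ledge to 18 mm up, is sprung towards -y: face at tank y 80 mm at rest, about 6 N; pushed back to a hard stop at 101 mm, 11 N. Let go there, it shoots the plate home hard; over 0.08 m/s is a fault
- narrow_lip (a point): middle of the narrow flange's inner edge, top face (tank y -75, z 56 mm). Flange 4 mm thick, reaching 23 mm to -y; ledge from tank y -58 mm on. Below it a rigid end stop, clamped anywhere from tank y -78 to -90 mm: unseen, to be felt; the fitted plate butts on it. With the plate on the strip's hard stop, its other end clears this flange's edge by about 4 mm
- fin (a point): grasp point on the upright grip fin of the loose drain plate, 51 mm above the plate's underside, over the plate's middle. The fin is a flat aluminium bar, 12 mm thick (along the plate's x), 90 mm long (y), its top 68 mm above the underside, so it is pinched across its thickness. Axes as the plate: y along its length, z up out of the fin side
- plate_mid (a point): middle of the drain plate's thickness, at its centre: aluminium plate with drain holes, 110 mm wide (x) by 172 mm long (y) by 6 mm thick, 0.27 to 0.41 kg, alike end for end. It starts flat on the bench, fin up

How it is judged:
By the outcome, as a careful person would: the job done as asked, in the order asked, and still so for the second after the job is handed in, with the robot touching nothing.
It also fails if it takes over 51 s, if anything falls off the work surface, if the arm or the gripper's body presses on something with over 40 N, if the wrist force passes 120 N, or if a joint passes its speed limit or range.

## Working session

There is one attempt and no reset: what is moved stays moved. The work goes in short steps, Python scripts to look and compute and a tool call to move; the robot and the scene stay as the last step left them, time stands still between calls to the robot, and variables do not carry over. Pictures are saved under pics/ and viewed, about 8 in all and at most 12, crops included, and the job is handed in when it is done.

Besides the shell and the picture viewer there is one more tool, called after ">>>" as name([rows], argument=value, ...), one row to a line, values as JSON. send_rows: Moves the arm, as the interface text tells. Its arguments: {"type":"object","properties":{"deltas":{"type":"array"},"newtons":{"type":"number"}},"required":["deltas"]}

```bash
mkdir -p pics; ls; python3 - <<'E'
from station import *
import cv2,json,numpy as np
s=get_state();print(s)
for n in("scene","top"):
    im=capture(n);cv2.imwrite(f"pics/{n}0.png",im)
    ci=camera_info(n);print(n,{k:np.round(v,4).tolist() for k,v in ci.items()})
E
```

```text
pics
{'clock': 0.0, 'joints': array([ 1.04619368e+00,  2.59319225e-01,  1.53611387e+00, -2.13760291e-06,
        1.34803320e+00, -2.02827324e-01]), 'qvel': array([-0.00067753,  0.00023142,  0.00059415,  0.00113497,  0.00023786,
       -0.00037858]), 'joint_torque': array([ 5.46849551e-04, -4.37305498e+01, -2.84004217e+01,  7.18798768e-02,
        4.10428375e-02, -1.39883336e-04]), 'tool_pos': array([0.17363566, 0.52126371, 0.21781818]), 'ee_rot': array([ 0.69773958,  0.11265502,  0.69820952, -0.11389374]), 'wrist_force': array([-0.51105817,  0.18902421, -0.00264005]), 'ft_torque': array([-0.02432738,  0.00962103, -0.03684025]), 'finger_gap': 0.09321515219903176}
scene {'fx': 399.8588, 'fy': 399.8588, 'cx': 276.2026, 'cy': 223.5184, 'k1': -0.1041, 'R': [[0.7438, 0.6683, 0.0122], [0.3745, -0.4015, -0.8358], [-0.5536, 0.6262, -0.5489]], 't': [-0.4075, -0.1342, 1.0615]}
top {'fx': 420.4955, 'fy': 420.4955, 'cx': 278.8966, 'cy': 208.0574, 'k1': -0.1281, 'R': [[-0.001, -0.9998, -0.0211], [-0.998, 0.0023, -0.0638], [0.0638, 0.021, -0.9977]], 't': [-0.0049, 0.5394, 0.7649]}
```

View pics/top0.png

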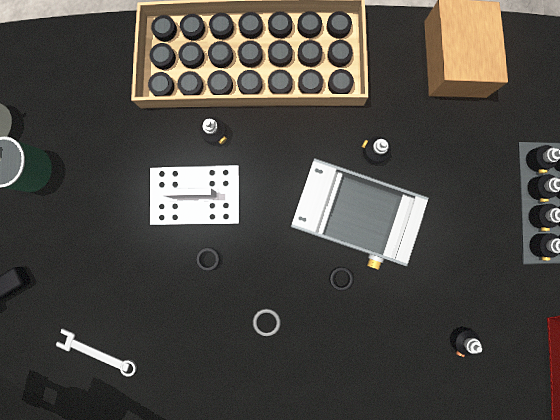

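View pics/scene0.png

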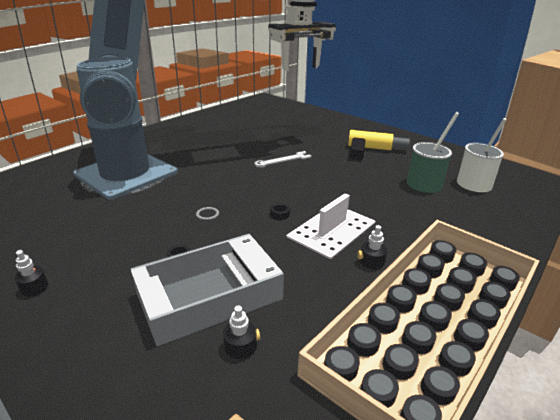

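```bash
python3 - <<'E'
import cv2
im=cv2.imread("pics/top0.png")
a=cv2.resize(im[150:275,285:435],None,fx=5,fy=4.6,interpolation=cv2.INTER_CUBIC)
a=cv2.resize(im[150:270,280:440],None,fx=5,fy=5,interpolation=cv2.INTER_CUBIC)
cv2.imwrite("pics/ctank.png",a)
b=cv2.resize(im[155:235,140:250],None,fx=7,fy=7,interpolation=cv2.INTER_CUBIC)
cv2.imwrite("pics/cplate.png",b)
E
```

```text
(no output)
```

View pics/ctank.png

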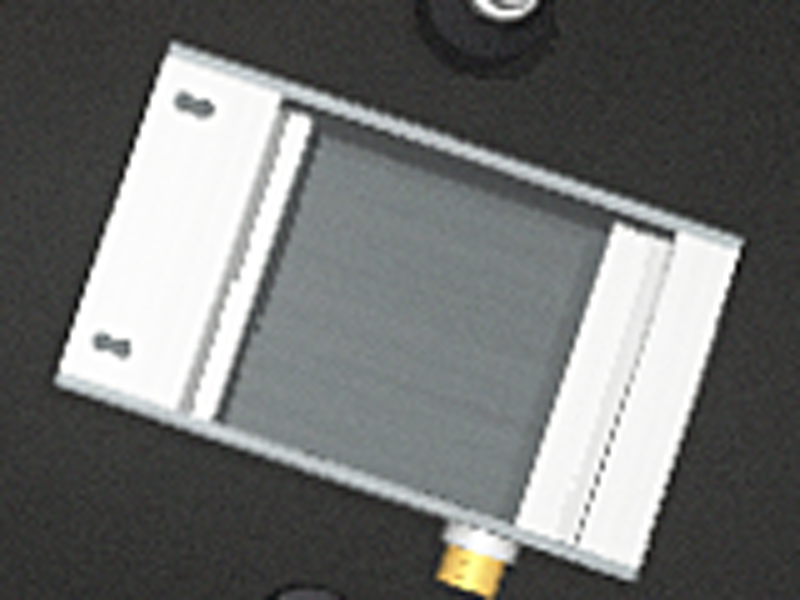

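View pics/cplate.png

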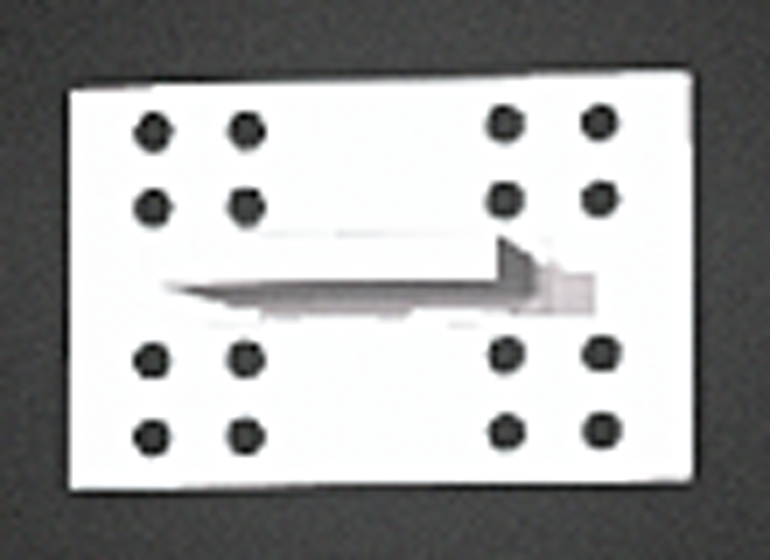

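```bash
cat > h.py <<'E'
import numpy as np, cv2
from scipy.optimize import least_squares
from station import *
def proj(ci,X):
    c=np.atleast_2d(X)@np.array(ci["R"]).T+np.array(ci["t"]); s=c[:,:2]/c[:,2:]
    s=s*(1+ci["k1"]*(s**2).sum(1,keepdims=True))
    return s*[ci["fx"],ci["fy"]]+[ci["cx"],ci["cy"]]
def Rz(a): c,s=np.cos(a),np.sin(a); return np.array([[c,-s,0],[s,c,0],[0,0,1]])
def fit(ci,L,px,x0):
    f=lambda p:(proj(ci,L@Rz(p[2]).T+[p[0],p[1],0])-px).ravel()
    r=least_squares(f,x0); return r.x,r.fun.reshape(-1,2)
E
python3 - <<'E'
from h import *
ci=camera_info("top")
L=np.array([[64,118,56],[64,-98,56],[-64,-98,56],[-64,118,56],[59,75,56],[-59,75,56],[59,-75,56]])/1e3
c=np.array([[172,42],[743,240],[636,580],[57,382],[281,95],[188,412],[676,232]])
px=(c+.5)/5-.5+[280,150]
p,r=fit(ci,L,px,[0.5,-0.1,-0.3]);print("tank",p,np.degrees(p[2]));print(r.round(2))
L=np.array([[55,86,6],[55,-86,6],[-55,-86,6],[-55,86,6]])/1e3
c=np.array([[70,90],[691,71],[693,480],[70,489]])
px=(c+.5)/7-.5+[140,155]
p,r=fit(ci,L,px,[0.5,0.2,0]);print("plate",p,np.degrees(p[2]));print(r.round(2))
E
```

```text
tank [ 0.52673509 -0.16057829 -0.32901656] -18.851260024836993
[[ 0.17  0.4 ]
 [ 0.29 -0.37]
 [ 0.09 -0.  ]
 [ 0.18  0.48]
 [ 0.41  0.1 ]
 [-1.97 -0.36]
 [ 0.88 -0.27]]
plate [0.56587937 0.15751814 0.01713837] 0.9819564157107412
[[ 0.27  0.07]
 [-0.32  0.4 ]
 [ 0.03 -0.35]
 [ 0.04 -0.12]]
```

```bash
cat >> h.py <<'E'
from scipy.spatial.transform import Rotation as Ro
TANK=[0.5267,-0.1606,-0.3290]
def Q(q): q=np.asarray(q); return Ro.from_quat([q[1],q[2],q[3],q[0]])
def pose(): s=get_state(); return s["tool_pos"],Q(s["ee_rot"]),s
# tool orientation gripping plate with yaw a, slant th (+y end down): tool x=-plate z, y=sg*plate x
def tool_R(a,th,sg):
    P=Ro.from_euler("z",a)*Ro.from_euler("x",-th)
    px,py,pz=P.as_matrix().T
    return Ro.from_matrix(np.array([-pz,sg*px,-sg*py]).T)
def delta(p,R,p1=None,R1=None):
    p0,R0,s=pose()
    if p1 is not None: p0,R0=p1,R1
    return R0.inv().apply(np.array(p)-p0)*1e3,(R0.inv()*R).as_rotvec()
E
python3 - <<'E'
from h import *
p,R,s=pose();print(R.as_matrix().round(3))
for sg in(1,-1):
    d,r=delta([0.5659,0.1575,0.145],tool_R(0.017,0,sg),);print(sg,d.round(1),r.round(3))
E
```

```text
[[-0.001  0.316  0.949]
 [-0.001  0.949 -0.316]
 [-1.    -0.002 -0.   ]]
1 [  73.1 -221.   487.2] [1.232e+00 1.000e-03 2.000e-03]
-1 [  73.1 -221.   487.2] [-1.91e+00 -2.00e-03  1.00e-03]
```

>>> send_rows([
  [[10,-25,55],[0.15,0,0],0],
  [[20,-50,110],[0.3,0,0],0],
  [[30,-75,165],[0.45,0,0],0],
  [[38,-100,220],[0.6,0,0],0],
  [[46,-125,275],[0.75,0,0],0],
  [[54,-150,330],[0.9,0,0],0],
  [[62,-175,385],[1.05,0,0],0.2],
  [[73,-200,440],[1.2,0,0],0.3],
  [[73,-221,487],[1.232,0,0],0.3],
  [[73,-221,487],[1.232,0,0],0.3],
  [[73,-221,487],[1.232,0,0],0.3],
])

```text
clock: 1.48
tool_pos: [0.5653, 0.1582, 0.145]
ee_rot: [0.504, 0.495, 0.505, -0.496]
wrist_force: [-1.3, -0.4, 0.6]
finger_gap: 0.0652
```

```bash
python3 - <<'E'
from h import *
p,R,s=pose();print(p,s["joints"].round(2),s["finger_gap"],s["clock"],s["wrist_force"])
ci=camera_info("wrist");im=capture("wrist")
cv2.imwrite("pics/w1.png",im)
print((-np.array(ci["R"]).T@np.array(ci["t"])).round(3),np.array(ci["R"]).round(2))
d,r=delta([0.5659,0.1575,0.145],tool_R(0.017,0,1));print(d.round(1),r.round(3))
L=np.array([[55,86,6],[55,-86,6],[-55,-86,6],[-55,86,6],[6,45,68],[6,-45,68],[-6,-45,68],[-6,45,68]])/1e3
print(proj(ci,L@Rz(.0171).T+[.5659,.1575,0]).round(0).tolist())
E
```

```text
[0.56525938 0.15817761 0.14501328] [0.08 0.38 1.55 0.   1.21 0.07] 0.06521293526358593 1.475 [-1.31829482 -0.36304529  0.58344242]
[0.563 0.24  0.312] [[ 1.    0.01 -0.  ]
 [ 0.01 -0.96  0.29]
 [ 0.   -0.29 -0.96]]
[0.3 1.  1.3] [ 0.001 -0.     0.002]
[[341.0, 111.0], [333.0, 272.0], [234.0, 272.0], [226.0, 111.0], [292.0, 163.0], [291.0, 265.0], [277.0, 265.0], [276.0, 163.0]]
```

View pics/w1.png

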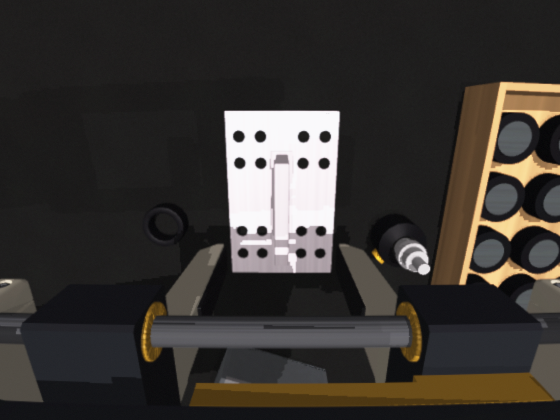

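>>> send_rows([
  [[35,1,1],[0,0,0],0.3],
  [[70,1,1],[0,0,0],0.3],
  [[100,1,1],[0,0,0],0.3],
  [[113,1,1],[0,0,0],0.3],
  [[113,1,1],[0,0,0],0.5],
  [[113,1,1],[0,0,0],0.7],
  [[113,1,1],[0,0,0],0.85],
  [[113,1,1],[0,0,0],1],
  [[113,1,1],[0,0,0],1],
  [[113,1,1],[0,0,0],1],
], newtons=60)

```text
clock: 2.78
tool_pos: [0.5666, 0.157, 0.0328]
ee_rot: [0.504, 0.496, 0.504, -0.496]
wrist_force: [-1.9, 0.0, 2.7]
finger_gap: 0.0114
```

```bash
python3 - <<'E'
from h import *
p,R,s=pose();print(p,s["finger_gap"],s["wrist_force"],s["ft_torque"])
# lift 150, then to hover over tank with slant
for dz,th,y in((0.0,0,0),):
    pass
Pm=lambda y,z: np.array([TANK[0],TANK[1],0])+Rz(TANK[2])@np.array([0,y,z])
Rl=R; pl=p+[0,0,.13]
print(tool_R(TANK[2],0,1).as_matrix().round(2))
d,r=delta(pl,R);print("lift",d.round(1))
d,r=delta(Pm(0,.162),tool_R(TANK[2],0,1),pl,R);print("hover flat",d.round(1),r.round(3))
E
```

```text
[0.56655348 0.15704746 0.03276654] 0.011403660587787866 [-1.90273571  0.02457569  2.74853742] [-0.00503142  0.24646746 -0.01938987]
[[ 0.    0.95 -0.32]
 [ 0.   -0.32 -0.95]
 [-1.    0.   -0.  ]]
lift [-1.3e+02 -1.0e-01  0.0e+00]
hover flat [  0.8 -45.2 316.9] [0.346 0.    0.001]
```

```bash
cat >> h.py <<'E'
H=0.0328  # TCP above plate underside
def tcp(yl,zl,th,x=0.0):
    th=np.radians(th); y=yl-86*np.cos(th)+H*1e3*np.sin(th); z=zl+86*np.sin(th)+H*1e3*np.cos(th)
    return np.array([TANK[0],TANK[1],0])+Rz(TANK[2])@np.array([x,y,z])/1e3, tool_R(TANK[2],th,1)
E
python3 - <<'E'
from h import *
p,R,s=pose();pl=p+[0,0,.12]
P,RR=tcp(58,75,15);print(P)
d,r=delta(P,RR,pl,R);print(d.round(1),r.round(3))
d,r=delta(P,RR);print(d.round(1),r.round(3))
E
```

```text
[ 0.52134294 -0.17629108  0.1289408 ]
[ 23.9 -50.8 332.5] [ 0.344 -0.259 -0.044]
[-96.1 -50.9 332.5] [ 0.344 -0.259 -0.044]
```

>>> send_rows([
  [[-5,0,0],[0,0,0],1],
  [[-30,0,0],[0,0,0],1],
  [[-60,0,0],[0,0,0],1],
  [[-90,0,0],[0,0,0],1],
  [[-112,0,0],[0,0,0],1],
  [[-120,0,0],[0,0,0],1],
  [[-120,0,0],[0,0,0],1],
])

```text
clock: 3.65
tool_pos: [0.5669, 0.1571, 0.1525]
ee_rot: [0.504, 0.496, 0.504, -0.496]
wrist_force: [-0.1, 0.2, -3.9]
finger_gap: 0.0116
```

>>> send_rows([
  [[0,-5,25],[0.03,0,0],1],
  [[0,-10,65],[0.08,0,0],1],
  [[0,-16,105],[0.12,0,0],1],
  [[0,-22,145],[0.16,-0.04,0],1],
  [[0,-28,185],[0.2,-0.08,-0.01],1],
  [[0,-34,225],[0.24,-0.12,-0.02],1],
  [[0,-40,265],[0.28,-0.17,-0.03],1],
  [[5,-46,300],[0.31,-0.22,-0.04],1],
  [[14,-51,325],[0.344,-0.259,-0.044],1],
  [[20,-51,332.5],[0.344,-0.259,-0.044],1],
  [[24,-51,332.5],[0.344,-0.259,-0.044],1],
  [[24,-51,332.5],[0.344,-0.259,-0.044],1],
])

```text
clock: 5.15
tool_pos: [0.5215, -0.1754, 0.1281]
ee_rot: [-0.462, -0.495, -0.355, 0.645]
wrist_force: [-0.0, 0.4, -4.6]
finger_gap: 0.0118
```

```bash
python3 - <<'E'
from h import *
P,RR=tcp(58,75,15)
d,r=delta(P,RR);print(d.round(1),r.round(3)); p,R,s=pose();print(p,s["joints"].round(2),s["wrist_force"],s["clock"])
ci=camera_info("wrist");im=capture("wrist");sc=capture("scene")
cs=camera_info("scene")
a=cv2.resize(sc[150:400,100:400],(600,500),interpolation=cv2.INTER_CUBIC)
cv2.imwrite("pics/s2.png",a);cv2.imwrite("pics/w2.png",im)
L=np.array([[64,118,56],[64,-98,56],[-64,-98,56],[-64,118,56],[59,75,56],[-59,75,56],[59,-75,56],[-59,-75,56]])/1e3
T=L@Rz(TANK[2]).T+[TANK[0],TANK[1],0]
print(proj(ci,T).round(0).tolist())
# plate corners in tool frame
C=np.array([[55,86],[55,-86],[-55,-86],[-55,86]])/1e3
W=np.array([p+R.apply([H-.006,c[0],-c[1]]) for c in C])
print("plate wrist",proj(ci,W).round(0).tolist())
print("tank scene",((proj(cs,T)-[100,150])*2).round(0).tolist(),"plate scene",((proj(cs,W)-[100,150])*2).round(0).tolist())
E
```

```text
[-0.6  0.1  1.1] [ 0.001 -0.001 -0.   ]
[ 0.5215035  -0.17537394  0.12807951] [-0.35  0.36  1.66 -0.29  1.13  0.1 ] [-0.04953307  0.35605915 -4.55319732] 5.15
[[395.0, -4.0], [351.0, 272.0], [215.0, 272.0], [173.0, -4.0], [375.0, 75.0], [192.0, 75.0], [349.0, 254.0], [218.0, 254.0]]
plate wrist [[375.0, 106.0], [355.0, 342.0], [212.0, 342.0], [192.0, 107.0]]
tank scene [[367.0, 248.0], [101.0, 342.0], [60.0, 239.0], [297.0, 168.0], [317.0, 261.0], [256.0, 184.0], [130.0, 327.0], [89.0, 234.0]] plate scene [[297.0, 240.0], [68.0, 265.0], [36.0, 179.0], [241.0, 168.0]]
```

View pics/w2.png

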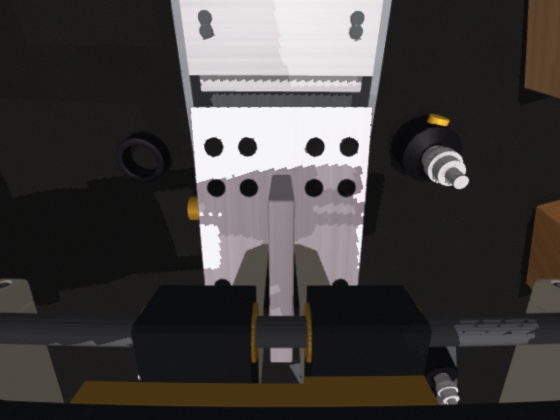

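View pics/s2.png

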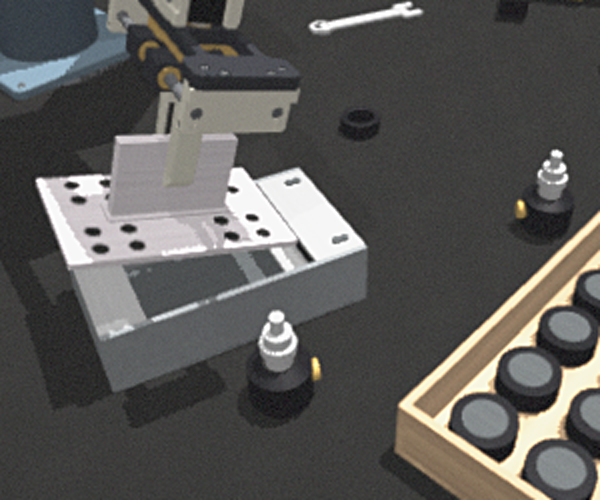

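```bash
python3 - <<'E'
import cv2
im=cv2.imread("pics/w2.png")
cv2.imwrite("pics/w2c.png",cv2.resize(im[0:150,170:400],None,fx=3.4,fy=3.4,interpolation=cv2.INTER_CUBIC))
E
```

```text
(no output)
```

View pics/w2c.png

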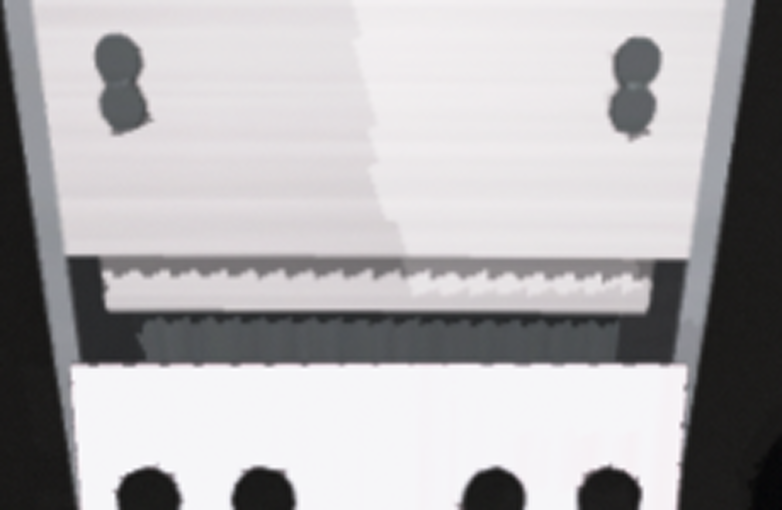

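```bash
python3 - <<'E'
from h import *
for a in((62,58,15),(70,42,15),(76,37,15),(79,34,15),(85,32,14),(90,32,13),(95,32,12),(98,32,11)):
    d,r=delta(*tcp(*a));print(a,d.round(1),r.round(3))
E
```

```text
(62, 58, 15) [15.5 -0.4 -7.4] [ 0.001 -0.001 -0.002]
(70, 42, 15) [ 28.9  -0.4 -19.2] [ 0.001 -0.001 -0.002]
(76, 37, 15) [ 32.2  -0.4 -26.3] [ 0.001 -0.001 -0.002]
(79, 34, 15) [ 34.3  -0.4 -30. ] [ 0.001 -0.001 -0.002]
(85, 32, 14) [ 36.2  -0.4 -35.7] [ 0.001  0.017 -0.002]
(90, 32, 13) [ 36.4  -0.4 -40. ] [ 0.001  0.034 -0.002]
(95, 32, 12) [ 36.7  -0.4 -44.4] [ 0.001  0.052 -0.002]
(98, 32, 11) [ 37.4  -0.4 -46.8] [ 0.001  0.069 -0.002]
```

>>> send_rows([
  [[8,-0.4,-4],[0,0,0],1],
  [[15.5,-0.4,-7.5],[0,0,0],1],
  [[22,-0.4,-13],[0,0,0],1],
  [[29,-0.4,-19],[0,0,0],1],
  [[31,-0.4,-23],[0,0,0],1],
  [[32,-0.4,-26],[0,0,0],1],
  [[33,-0.4,-28],[0,0,0],1],
  [[34,-0.4,-29],[0,0,0],1],
  [[34,-0.4,-29],[0,0,0],1],
])

```text
clock: 6.38
tool_pos: [0.5276, -0.1579, 0.0884]
ee_rot: [-0.462, -0.496, -0.354, 0.645]
wrist_force: [0.4, 0.2, -4.0]
finger_gap: 0.0115
```

```bash
cat >> h.py <<'E'
def where():
    p,R,s=pose(); q=Rz(-TANK[2])@(p-[TANK[0],TANK[1],0])*1e3
    M=Rz(-TANK[2])@R.as_matrix(); n=-M[:,0]; u=-M[:,2]; lo=q-H*1e3*n+86*u; hi=q-H*1e3*n-86*u
    print("tank x %.1f low(y,z) %.1f %.1f high %.1f %.1f slant %.2f yawerr %.2f"%(q[0],lo[1],lo[2],hi[1],hi[2],np.degrees(np.arcsin(-u[2])),np.degrees(np.arctan2(-u[0],u[1]))))
    print("F tank",(Rz(-TANK[2])@s["wrist_force"]).round(2),"T",(Rz(-TANK[2])@s["ft_torque"]).round(3),"t",round(s["clock"],2),"gap",round(s["finger_gap"],4))
E
python3 -c "from h import *;where()"
```

```text
tank x -0.0 low(y,z) 77.4 34.5 high -88.7 78.9 slant 14.98 yawerr -0.01
F tank [ 0.37  0.29 -4.01] T [ 0.226  0.071 -0.013] t 6.38 gap 0.0115
```

```bash
python3 - <<'E'
from h import *
for a in((80,33.5,15),(84,32.5,14.5),(88,32,14),(92,32,13),(96,32,12),(98.5,32,11)):
    d,r=delta(*tcp(*a));print(a,d.round(1),r.round(3))
E
```

```text
(80, 33.5, 15) [ 0.2  0.  -2.7] [-0.    -0.    -0.001]
(84, 32.5, 14.5) [ 0.9  0.  -6.6] [-0.     0.008 -0.001]
(88, 32, 14) [  1.1   0.  -10.3] [-0.     0.017 -0.001]
(92, 32, 13) [  1.6   0.  -13.6] [-0.     0.035 -0.001]
(96, 32, 12) [  2.1   0.  -17. ] [-0.     0.052 -0.001]
(98.5, 32, 11) [  3.    0.  -18.9] [-0.     0.069 -0.001]
```

>>> send_rows([
  [[0.1,0,-1.4],[0,0,0],1],
  [[0.2,0,-2.7],[0,0,0],1],
  [[0.4,0,-4],[0,0.003,0],1],
  [[0.7,0,-5.3],[0,0.005,0],1],
  [[0.9,0,-6.6],[0,0.008,0],1],
  [[0.9,0,-6.6],[0,0.008,0],1],
])

```text
clock: 7.12
tool_pos: [0.5292, -0.1538, 0.0865]
ee_rot: [-0.461, -0.497, -0.355, 0.644]
wrist_force: [-4.1, -6.2, -1.0]
finger_gap: 0.0116
```

```bash
python3 -c "from h import *;where()"
```

```text
tank x 0.2 low(y,z) 82.2 33.0 high -84.2 76.6 slant 14.68 yawerr -0.02
F tank [-1.85 -7.13 -1.02] T [-1.19   0.196 -0.121] t 7.12 gap 0.0116
```

```bash
python3 - <<'E'
from h import *
c=(84,32.5,14.5)
for a in((88,32.5,14),(92,32.5,13.5),(96,32.5,13),(100,32.5,12),(103,32.5,11)):
    d,r=delta(*tcp(*a),*tcp(*c));print(a,d.round(1),r.round(3))
E
```

```text
(88, 32.5, 14) [-0.2 -0.  -3.6] [-0.     0.009  0.   ]
(92, 32.5, 13.5) [-0.5 -0.  -7.2] [0.    0.017 0.   ]
(96, 32.5, 13) [ -0.7  -0.  -10.8] [0.    0.026 0.   ]
(100, 32.5, 12) [ -0.2  -0.  -14.1] [0.    0.044 0.   ]
(103, 32.5, 11) [  0.6  -0.  -16.6] [0.    0.061 0.   ]
```

>>> send_rows([
  [[-0.1,0,-1.8],[0,0.004,0],1],
  [[-0.2,0,-3.6],[0,0.009,0],1],
  [[-0.4,0,-5.4],[0,0.013,0],1],
  [[-0.5,0,-7.2],[0,0.017,0],1],
  [[-0.6,0,-9],[0,0.022,0],1],
  [[-0.7,0,-10.8],[0,0.026,0],1],
  [[-0.7,0,-10.8],[0,0.026,0],1],
])

```text
clock: 8.0
tool_pos: [0.5325, -0.1445, 0.0847]
ee_rot: [-0.457, -0.505, -0.361, 0.637]
wrist_force: [-4.5, -8.3, -0.3]
finger_gap: 0.0115
```

```bash
python3 -c "
from h import *;where()
im=capture('scene');a=cv2.resize(im[190:350,110:310],(800,640)[:2],interpolation=cv2.INTER_CUBIC);cv2.imwrite('pics/s3.png',a[:600])
cs=camera_info('scene');p,R,s=pose()
C=np.array([[55,86],[55,-86],[-55,-86],[-55,86]])/1e3
W=np.array([p+R.apply([H-.006,c[0],-c[1]]) for c in C]);print(((proj(cs,W)-[110,190])*4).round(0).tolist())
L=np.array([[64,118,56],[64,-98,56],[-64,-98,56]])/1e3
print(((proj(cs,L@Rz(TANK[2]).T+[TANK[0],TANK[1],0])-[110,190])*4).round(0).tolist())
"
```

```text
tank x 0.3 low(y,z) 93.3 33.0 high -74.1 72.5 slant 13.27 yawerr -0.00
F tank [-1.58 -9.3  -0.27] T [-1.792  0.264 -0.06 ] t 8.0 gap 0.0115
[[633.0, 374.0], [214.0, 440.0], [137.0, 269.0], [518.0, 231.0]]
[[694.0, 336.0], [161.0, 525.0], [81.0, 318.0]]
```

View pics/s3.png

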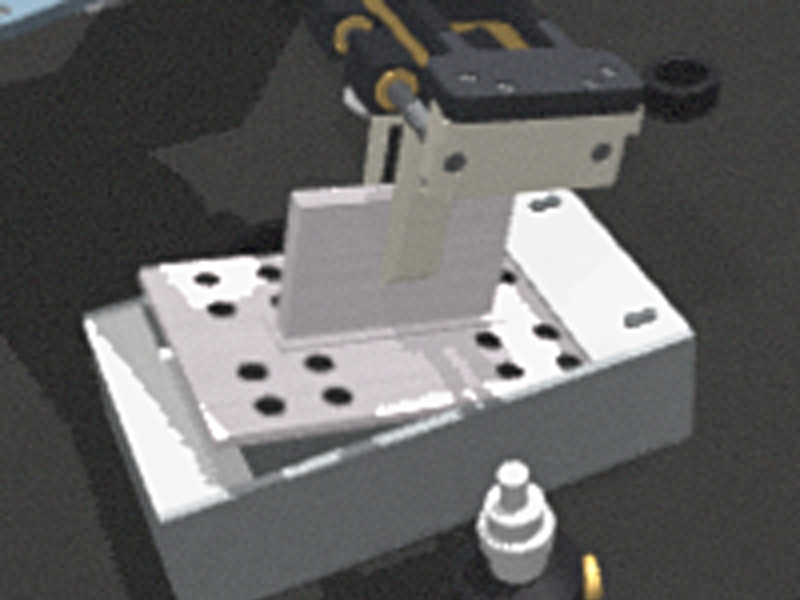

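```bash
python3 - <<'E'
from h import *
c=(96,32.5,13)
for a in((99,32.5,12.5),(101.5,32.5,12),(102.5,32.5,11.5)):
    d,r=delta(*tcp(*a),*tcp(*c));print(a,d.round(1),r.round(3))
E
```

```text
(99, 32.5, 12.5) [ 0.1  0.  -2.6] [-0.     0.009 -0.   ]
(101.5, 32.5, 12) [ 0.3  0.  -4.8] [0.    0.017 0.   ]
(102.5, 32.5, 11.5) [ 0.8  0.  -5.5] [-0.     0.026  0.   ]
```

>>> send_rows([
  [[0.1,0,-1.3],[0,0.004,0],1],
  [[0.1,0,-2.6],[0,0.009,0],1],
  [[0.2,0,-3.7],[0,0.013,0],1],
  [[0.3,0,-4.8],[0,0.017,0],1],
  [[0.3,0,-4.8],[0,0.017,0],1],
])

```text
clock: 8.68
tool_pos: [0.5339, -0.1405, 0.0834]
ee_rot: [-0.454, -0.51, -0.364, 0.633]
wrist_force: [-5.3, -11.0, 1.0]
finger_gap: 0.0113
```

```bash
python3 -c "from h import *;where()"
```

```text
tank x 0.3 low(y,z) 98.3 33.0 high -69.7 69.7 slant 12.33 yawerr -0.00
F tank [ -1.46 -12.1    0.99] T [-2.064  0.313 -0.14 ] t 8.68 gap 0.0113
```

```bash
python3 - <<'E'
from h import *
c=(101.5,32.5,12)
for a in((101.7,32.7,10.5),(102,33,9),(102.3,33,7.5),(102.5,33,6),(102.5,33,4.5),(102.5,33,3),(102.5,33,1.5)):
    d,r=delta(*tcp(*a),*tcp(*c));print(a,d.round(1),r.round(3))
E
```

```text
(101.7, 32.7, 10.5) [ 2.  -0.   0.7] [ 0.     0.026 -0.   ]
(102, 33, 9) [ 4.  -0.   1.2] [-0.     0.052 -0.   ]
(102.3, 33, 7.5) [ 6.2 -0.   1.6] [-0.     0.079 -0.   ]
(102.5, 33, 6) [8.5 0.  2.1] [ 0.     0.105 -0.   ]
(102.5, 33, 4.5) [10.8 -0.   2.7] [ 0.     0.131 -0.   ]
(102.5, 33, 3) [13.2  0.   3.2] [-0.     0.157  0.   ]
(102.5, 33, 1.5) [15.5  0.   3.7] [-0.     0.183 -0.   ]
```

>>> send_rows([
  [[1,0,0.4],[0,0.013,0],1],
  [[2,0,0.7],[0,0.026,0],1],
  [[3,0,1],[0,0.039,0],1],
  [[4,0,1.2],[0,0.052,0],1],
  [[4,0,1.2],[0,0.052,0],1],
])

```text
clock: 9.3
tool_pos: [0.5331, -0.1427, 0.0793]
ee_rot: [-0.444, -0.527, -0.376, 0.62]
wrist_force: [-4.3, -9.3, -1.8]
finger_gap: 0.0115
```

```bash
python3 -c "from h import *;where()"
```

```text
tank x 0.3 low(y,z) 98.5 33.0 high -71.2 60.9 slant 9.34 yawerr -0.01
F tank [ -1.09 -10.16  -1.85] T [-2.194  0.157 -0.088] t 9.3 gap 0.0115
```

```bash
python3 - <<'E'
from h import *
c=(102,33,9)
for a in((102.5,33,8),(103,33,7),(103.3,33,6),(103.5,33,5),(103.5,33,4)):
    d,r=delta(*tcp(*a),*tcp(*c));print(a,d.round(1),r.round(3))
E
```

```text
(102.5, 33, 8) [1.4 0.  0.1] [-0.     0.017  0.   ]
(103, 33, 7) [ 2.9 -0.   0.1] [ 0.     0.035 -0.   ]
(103.3, 33, 6) [ 4.3 -0.   0.3] [0.    0.052 0.   ]
(103.5, 33, 5) [5.8 0.  0.6] [0.   0.07 0.  ]
(103.5, 33, 4) [7.4 0.  1. ] [0.    0.087 0.   ]
```

>>> send_rows([
  [[0.7,0,0.1],[0,0.009,0],1],
  [[1.4,0,0.1],[0,0.017,0],1],
  [[2.2,0,0.1],[0,0.026,0],1],
  [[2.9,0,0.1],[0,0.035,0],1],
  [[2.9,0,0.1],[0,0.035,0],1],
])

```text
clock: 9.93
tool_pos: [0.533, -0.1432, 0.0765]
ee_rot: [-0.437, -0.537, -0.384, 0.61]
wrist_force: [-3.8, -10.2, -1.7]
finger_gap: 0.012
```

```bash
python3 -c "
from h import *;where()
im=capture('scene');a=cv2.resize(im[190:340,110:310],(800,600),interpolation=cv2.INTER_CUBIC);cv2.imwrite('pics/s4.png',a)"
```

```text
tank x 0.3 low(y,z) 99.6 32.9 high -71.0 54.9 slant 7.35 yawerr 0.01
F tank [ -0.3  -10.93  -1.66] T [-2.21   0.211 -0.108] t 9.93 gap 0.012
```

View pics/s4.png

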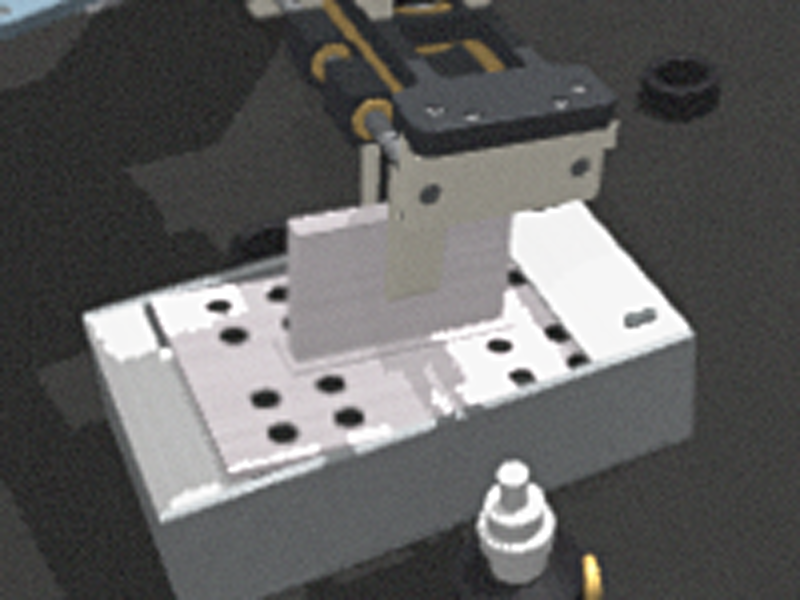

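>>> send_rows([
  [[0.7,0,0],[0,0.009,0],1],
  [[1.4,0,0.1],[0,0.017,0],1],
  [[2.1,0,0.3],[0,0.026,0],1],
  [[2.9,0,0.5],[0,0.035,0],1],
  [[2.9,0,0.5],[0,0.035,0],1],
])

```text
clock: 10.6
tool_pos: [0.5327, -0.1441, 0.0736]
ee_rot: [-0.431, -0.548, -0.391, 0.601]
wrist_force: [-4.1, -10.2, -2.8]
finger_gap: 0.0119
```

```bash
python3 -c "from h import *;where()
c=(103.5,33,5)
for a in((103.5,33,4),(103.5,33,3),(103.5,33,2),(103.5,33,1),(103.5,33,0)):
    d,r=delta(*tcp(*a),*tcp(*c));print(a,d.round(1),r.round(3))
"
```

```text
tank x 0.4 low(y,z) 100.2 32.9 high -71.1 49.0 slant 5.34 yawerr 0.02
F tank [ -0.6  -10.93  -2.8 ] T [-2.218  0.248 -0.152] t 10.6 gap 0.0119
(103.5, 33, 4) [1.5 0.  0.6] [-0.     0.017  0.   ]
(103.5, 33, 3) [3.  0.  1.1] [-0.     0.035  0.   ]
(103.5, 33, 2) [ 4.5 -0.   1.6] [-0.     0.052 -0.   ]
(103.5, 33, 1) [6.1 0.  2.1] [0.   0.07 0.  ]
(103.5, 33, 0) [7.6 0.  2.5] [-0.     0.087 -0.   ]
```

>>> send_rows([
  [[0.7,0,0.3],[0,0.009,0],1],
  [[1.5,0,0.6],[0,0.017,0],1],
  [[2.2,0,0.9],[0,0.026,0],1],
  [[3,0,1.1],[0,0.035,0],1],
  [[3.7,0,1.4],[0,0.044,0],1],
  [[4.5,0,1.6],[0,0.052,0],1],
  [[4.5,0,1.6],[0,0.052,0],1],
])

```text
clock: 11.48
tool_pos: [0.5321, -0.1459, 0.0692]
ee_rot: [-0.42, -0.563, -0.402, 0.586]
wrist_force: [-5.1, -9.6, -1.2]
finger_gap: 0.0118
```

```bash
python3 -c "from h import *;where()"
```

```text
tank x 0.4 low(y,z) 100.2 32.8 high -71.7 39.9 slant 2.36 yawerr 0.02
F tank [ -1.73 -10.77  -1.2 ] T [-2.272  0.324 -0.105] t 11.47 gap 0.0118
```

>>> send_rows([
  [[0.8,0,0.2],[0,0.009,0],1],
  [[1.6,0,0.5],[0,0.018,0],1],
  [[2.4,0,0.7],[0,0.027,0],1],
  [[3.1,0,0.9],[0,0.035,0],1],
  [[3.1,0,0.9],[0,0.035,0],1],
])

```text
clock: 12.1
tool_pos: [0.5318, -0.1469, 0.0661]
ee_rot: [-0.413, -0.574, -0.41, 0.576]
wrist_force: [-4.5, -10.1, -1.5]
finger_gap: 0.0118
```

```bash
python3 -c "from h import *;where()"
```

```text
tank x 0.4 low(y,z) 100.4 32.8 high -71.6 33.9 slant 0.36 yawerr 0.03
F tank [ -1.04 -10.98  -1.53] T [-2.209  0.413 -0.146] t 12.1 gap 0.0118
```

>>> send_rows([
  [[0.7,0,0],[0,0.003,0],1],
  [[1.4,0,0],[0,0.006,0],1],
  [[2,0,0],[0,0.006,0],1],
  [[2,0,0],[0,0.006,0],1],
])

```text
clock: 12.6
tool_pos: [0.532, -0.1469, 0.0644]
ee_rot: [0.412, 0.575, 0.411, -0.575]
wrist_force: [-5.5, -9.7, 0.6]
finger_gap: 0.0116
```

```bash
python3 -c "from h import *;where()"
```

```text
tank x 0.6 low(y,z) 100.7 31.6 high -71.3 31.6 slant 0.02 yawerr 0.04
F tank [ -2.04 -10.96   0.63] T [-2.145  0.424 -0.077] t 12.6 gap 0.0116
```

>>> send_rows([
  [[0.7,0,0],[0,0,0],1],
  [[1.4,0,0],[0,0,0],1],
  [[2,0,0],[0,0,0],1],
  [[2,0,0],[0,0,0],1],
])

```text
clock: 13.1
tool_pos: [0.5324, -0.147, 0.0629]
ee_rot: [0.413, 0.576, 0.411, -0.574]
wrist_force: [-4.8, -9.4, 3.0]
finger_gap: 0.0116
```

```bash
python3 -c "from h import *;where()"
```

```text
tank x 1.0 low(y,z) 100.7 30.1 high -71.3 30.1 slant 0.02 yawerr 0.03
F tank [ -1.52 -10.41   2.97] T [-1.958  0.582 -0.106] t 13.1 gap 0.0116
```

>>> send_rows([
  [[0.7,0,0],[0,0,0],1],
  [[1.4,0,0],[0,0,0],1],
  [[1.4,0,0],[0,0,0],1],
])

```text
clock: 13.48
tool_pos: [0.5325, -0.147, 0.0627]
ee_rot: [0.413, 0.576, 0.41, -0.574]
wrist_force: [-7.1, -8.9, 12.2]
finger_gap: 0.0116
```

```bash
python3 -c "from h import *;where()
im=capture('scene');cv2.imwrite('pics/s5raw.png',im)
cs=camera_info('scene');p,R,s=pose()
# plate top corners & fin top ends
Lp=np.array([[55,86,6],[55,-86,6],[-55,-86,6],[-55,86,6],[6,-45,68],[6,45,68],[-6,-45,68],[6,-45,6],[6,45,6]])/1e3
W=np.array([p+R.apply([H-c[2],c[0],-c[1]]) for c in Lp]);print(((proj(cs,W)-[110,190])*4).round(0).tolist())
a=cv2.resize(im[190:340,110:310],(800,600),interpolation=cv2.INTER_CUBIC);cv2.imwrite('pics/s5.png',a)"
```

```text
tank x 1.1 low(y,z) 100.7 29.9 high -71.3 30.0 slant 0.02 yawerr 0.04
F tank [ -3.82 -10.75  12.2 ] T [-1.843  1.417 -0.05 ] t 13.47 gap 0.0116
[[647.0, 376.0], [236.0, 523.0], [159.0, 350.0], [531.0, 234.0], [280.0, 285.0], [498.0, 218.0], [270.0, 268.0], [299.0, 407.0], [505.0, 338.0]]
```

View pics/s5.png

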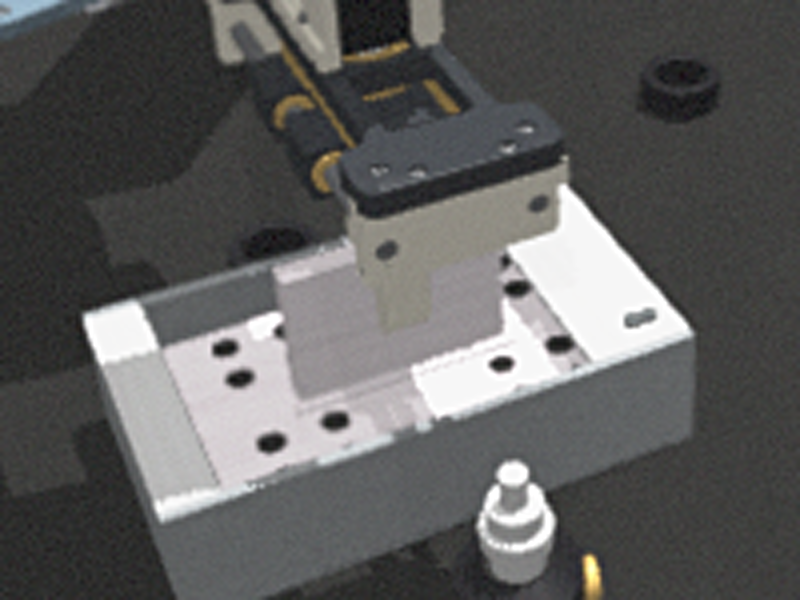

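>>> send_rows([
  [[-0.8,0,0],[0,0,0],1],
  [[-1.2,0,0.8],[0,0,0],1],
  [[-1.2,0,1.6],[0,0,0],1],
  [[-1.2,0,2.4],[0,0,0],1],
  [[-1.2,0,3.2],[0,0,0],1],
  [[-1.2,0,4],[0,0,0],1],
  [[-1.2,0,4.8],[0,0,0],1],
  [[-1.2,0,5.6],[0,0,0],1],
])

```text
clock: 14.52
tool_pos: [0.531, -0.1508, 0.0628]
ee_rot: [0.412, 0.576, 0.411, -0.574]
wrist_force: [-2.4, -4.5, 3.7]
finger_gap: 0.0117
```

```bash
python3 -c "from h import *;where()"
```

```text
tank x 0.9 low(y,z) 96.7 30.2 high -75.3 29.8 slant -0.11 yawerr 0.02
F tank [-0.84 -5.    3.73] T [-1.192  0.731 -0.135] t 14.53 gap 0.0117
```

>>> send_rows([
  [[0,0,0.6],[0,0,0],1],
  [[0,0,1.2],[0,0,0],1],
  [[0,0,1.8],[0,0,0],1],
  [[0,0,2.4],[0,0,0],1],
  [[0,0,3],[0,0,0],1],
  [[0,0,3],[0,0,0],1],
])

```text
clock: 15.28
tool_pos: [0.5302, -0.1532, 0.0628]
ee_rot: [0.412, 0.576, 0.411, -0.574]
wrist_force: [-3.2, -2.0, 6.9]
finger_gap: 0.0116
```

```bash
python3 -c "from h import *;where()"
```

```text
tank x 0.9 low(y,z) 94.2 30.2 high -77.8 29.8 slant -0.15 yawerr 0.03
F tank [-2.33 -2.95  6.93] T [-1.152  0.787 -0.141] t 15.28 gap 0.0116
```

>>> send_rows([
  [[-0.7,0,0],[0,0,0],1],
  [[-0.7,0,0.6],[0,0,0],1],
  [[-0.7,0,1.2],[0,0,0],1],
  [[-0.7,0,1.8],[0,0,0],1],
  [[-0.7,0,1.8],[0,0,0],1],
])

```text
clock: 15.9
tool_pos: [0.5297, -0.1541, 0.0628]
ee_rot: [0.411, 0.577, 0.411, -0.573]
wrist_force: [-1.1, -4.5, 5.0]
finger_gap: 0.012
```

```bash
python3 -c "from h import *;where()"
```

```text
tank x 0.8 low(y,z) 93.2 30.3 high -78.8 29.7 slant -0.23 yawerr 0.02
F tank [ 0.46 -4.59  5.04] T [-1.31   0.439 -0.207] t 15.9 gap 0.012
```

>>> send_rows([
  [[0,0,0.6],[0,0,0],1],
  [[0,0,1.2],[0,0,0],1],
  [[0,0,1.8],[0,0,0],1],
  [[0,0,2.4],[0,0,0],1],
  [[0,0,2.4],[0,0,0],1],
])

```text
clock: 16.52
tool_pos: [0.529, -0.1562, 0.0628]
ee_rot: [0.411, 0.577, 0.411, -0.573]
wrist_force: [-0.3, -3.4, 5.7]
finger_gap: 0.0113
```

```bash
python3 -c "from h import *;where()"
```

```text
tank x 0.8 low(y,z) 91.0 30.3 high -81.0 29.6 slant -0.24 yawerr 0.02
F tank [ 0.82 -3.29  5.73] T [-1.268  0.472 -0.231] t 16.52 gap 0.0113
```

Free sliding still (2.2 mm per 2.4 commanded); continue.

>>> send_rows([
  [[0,0,0.6],[0,0,0],1],
  [[0,0,1.2],[0,0,0],1],
  [[0,0,1.8],[0,0,0],1],
  [[0,0,2.4],[0,0,0],1],
  [[0,0,2.4],[0,0,0],1],
])

```text
clock: 17.15
tool_pos: [0.5283, -0.1583, 0.0628]
ee_rot: [0.411, 0.577, 0.411, -0.573]
wrist_force: [-1.2, -2.2, 5.8]
finger_gap: 0.012
```

```bash
python3 -c "from h import *;where()"
```

```text
tank x 0.8 low(y,z) 88.8 30.4 high -83.2 29.6 slant -0.25 yawerr 0.02
F tank [-0.39 -2.42  5.83] T [-1.194  0.467 -0.164] t 17.15 gap 0.012
```

>>> send_rows([
  [[0,0,0.6],[0,0,0],1],
  [[0,0,1.2],[0,0,0],1],
  [[0,0,1.8],[0,0,0],1],
  [[0,0,2.4],[0,0,0],1],
  [[0,0,2.4],[0,0,0],1],
])

```text
clock: 17.77
tool_pos: [0.5275, -0.1605, 0.0628]
ee_rot: [0.411, 0.577, 0.412, -0.573]
wrist_force: [-0.5, -1.3, 5.0]
finger_gap: 0.0119
```

```bash
python3 -c "from h import *;where()"
```

```text
tank x 0.7 low(y,z) 86.6 30.4 high -85.4 29.6 slant -0.26 yawerr 0.02
F tank [-0.09 -1.37  4.99] T [-1.031  0.438 -0.18 ] t 17.77 gap 0.0119
```

>>> send_rows([
  [[0,0,0.5],[0,0,0],1],
  [[0,0,1],[0,0,0],1],
  [[0,0,1.5],[0,0,0],1],
  [[0,0,1.5],[0,0,0],1],
])

```text
clock: 18.27
tool_pos: [0.5271, -0.1618, 0.0628]
ee_rot: [0.411, 0.577, 0.412, -0.573]
wrist_force: [-0.3, -0.7, 6.6]
finger_gap: 0.0115
```

```bash
python3 -c "from h import *;where()"
```

```text
tank x 0.7 low(y,z) 85.2 30.4 high -86.8 29.6 slant -0.27 yawerr 0.02
F tank [-0.09 -0.8   6.6 ] T [-1.099  0.465 -0.124] t 18.27 gap 0.0115
```

>>> send_rows([
  [[0,0,0.5],[0,0,0],1],
  [[0,0,1],[0,0,0],1],
  [[0,0,1.5],[0,0,0],1],
  [[0,0,1.5],[0,0,0],1],
])

```text
clock: 18.77
tool_pos: [0.5267, -0.1631, 0.0628]
ee_rot: [0.411, 0.577, 0.412, -0.573]
wrist_force: [-0.4, -0.9, 6.1]
finger_gap: 0.0119
```

```bash
python3 -c "from h import *;where()"
```

```text
tank x 0.8 low(y,z) 83.8 30.4 high -88.2 29.6 slant -0.28 yawerr 0.02
F tank [-0.12 -1.02  6.09] T [-0.997  0.488 -0.153] t 18.77 gap 0.0119
```

>>> send_rows([
  [[0,0,0.5],[0,0,0],1],
  [[0,0,1],[0,0,0],1],
  [[0,0,1.5],[0,0,0],1],
  [[0,0,1.5],[0,0,0],1],
])

```text
clock: 19.27
tool_pos: [0.5265, -0.1636, 0.0628]
ee_rot: [0.411, 0.577, 0.412, -0.573]
wrist_force: [1.8, 2.5, 5.8]
finger_gap: 0.012
```

```bash
python3 -c "from h import *;where()"
```

```text
tank x 0.7 low(y,z) 83.3 30.5 high -88.7 29.5 slant -0.36 yawerr 0.02
F tank [0.87 2.99 5.81] T [-0.473  0.479 -0.148] t 19.27 gap 0.012
```

>>> send_rows([
  [[0,0,0.4],[0,0,0],1],
  [[0,0,0.8],[0,0,0],1],
  [[0,0,0.8],[0,0,0],1],
])

```text
clock: 19.65
tool_pos: [0.5265, -0.1636, 0.0628]
ee_rot: [0.411, 0.578, 0.412, -0.572]
wrist_force: [2.4, 5.9, 5.7]
finger_gap: 0.0118
```

```bash
python3 -c "from h import *;where()"
```

```text
tank x 0.8 low(y,z) 83.3 30.6 high -88.7 29.4 slant -0.42 yawerr 0.01
F tank [0.41 6.38 5.72] T [-0.02   0.421 -0.179] t 19.65 gap 0.0118
```

>>> send_rows([
  [[-0.7,0,-0.4],[0,0,0],1],
  [[-1.4,0,-0.7],[0,-0.003,0],1],
  [[-1.4,0,-0.7],[0,-0.003,0],1],
])

```text
clock: 20.02
tool_pos: [0.5263, -0.1637, 0.063]
ee_rot: [0.411, 0.577, 0.411, -0.574]
wrist_force: [5.6, 2.4, -3.0]
finger_gap: 0.0113
```

```bash
python3 -c "from h import *;where()"
```

```text
tank x 0.6 low(y,z) 83.0 30.5 high -89.0 29.9 slant -0.21 yawerr -0.01
F tank [ 4.5   4.05 -3.  ] T [ 0.404 -0.502 -0.154] t 20.02 gap 0.0113
```

>>> send_rows([
  [[0.5,0,0],[0,0,0],1],
  [[0.5,0,0],[0,0,0],1],
  [[0.5,0,0],[0,0,0],0.84],
  [[0.5,0,0],[0,0,0],0.8],
  [[0.5,0,0],[0,0,0],0.75],
  [[0.5,0,0],[0,0,0],0.7],
], newtons=15)

```text
clock: 20.78
tool_pos: [0.5251, -0.1648, 0.0628]
ee_rot: [0.411, 0.576, 0.411, -0.574]
wrist_force: [-0.4, 0.9, -0.2]
finger_gap: 0.0266
```

```bash
python3 -c "from h import *;where()"
```

```text
tank x -0.2 low(y,z) 81.6 30.1 high -90.4 29.9 slant -0.09 yawerr 0.01
F tank [-0.68  0.7  -0.24] T [-0.081  0.071  0.014] t 20.77 gap 0.0266
```

>>> send_rows([
  [[0,0,0],[0,0,0],0.5],
  [[0,0,0],[0,0,0],0.5],
  [[-15,0,0],[0,0,0],0.5],
  [[-40,0,0],[0,0,0],0.5],
  [[-80,0,0],[0,0,0],0.5],
  [[-120,0,0],[0,0,0],0.5],
  [[-160,0,0],[0,0,0],0.5],
  [[-170,0,40],[0,0,0],0.5],
  [[-170,0,80],[0,0,0],0.5],
  [[-170,0,80],[0,0,0],0.5],
])

```text
clock: 22.02
tool_pos: [0.4985, -0.2429, 0.234]
ee_rot: [0.411, 0.576, 0.41, -0.575]
wrist_force: [0.8, -0.7, 0.4]
finger_gap: 0.0465
```

```bash
python3 -c "
from h import *;where()
ci=camera_info('wrist');w=capture('wrist');im=capture('scene');cs=camera_info('scene')
T=lambda L:np.array(L)/1e3@Rz(TANK[2]).T+[TANK[0],TANK[1],0]
y0=-2.9
Lp=[[55,y0-86,36],[-55,y0-86,36],[6,y0-45,98],[6,y0+45,98],[-6,y0+45,98],[-6,y0-45,98],[6,y0-45,36],[6,y0+45,36],[39,75,56]]
print('wrist',proj(ci,T(Lp)).round(0).tolist())
print('scene4',((proj(cs,T(Lp))-[110,190])*4).round(0).tolist())
a=cv2.resize(im[190:340,110:310],(800,600),interpolation=cv2.INTER_CUBIC)
cv2.imwrite('pics/w6.png',w);cv2.imwrite('pics/s6.png',a)
out=np.hstack([cv2.resize(im[190:340,110:260],(400,400),interpolation=cv2.INTER_CUBIC),cv2.resize(im[190:340,160:310],(400,400),interpolation=cv2.INTER_CUBIC)])
b=cv2.resize(w,(800,600));x=np.zeros((600,800,3),np.uint8)
x=np.vstack([cv2.resize(im[190:340,110:310],(400,300),interpolation=cv2.INTER_CUBIC),cv2.resize(capture('top')[150:270,280:440],(400,300),interpolation=cv2.INTER_CUBIC)])
x=np.hstack([x,cv2.resize(w[0:420,140:420],(400,600),interpolation=cv2.INTER_CUBIC)]);cv2.imwrite('pics/f6.png',x)"
```

```text
tank x -0.1 low(y,z) -1.0 201.3 high -173.0 201.2 slant -0.03 yawerr -0.18
F tank [ 0.95 -0.36  0.42] T [-0.043  0.051  0.001] t 22.02 gap 0.0465
wrist [[327.0, 185.0], [237.0, 186.0], [288.0, 159.0], [288.0, 60.0], [275.0, 60.0], [276.0, 159.0], [287.0, 152.0], [287.0, 69.0], [320.0, 31.0]]
scene4 [[189.0, 538.0], [117.0, 361.0], [234.0, 297.0], [456.0, 230.0], [444.0, 214.0], [225.0, 280.0], [256.0, 419.0], [465.0, 349.0], [570.0, 334.0]]
```

View pics/f6.png

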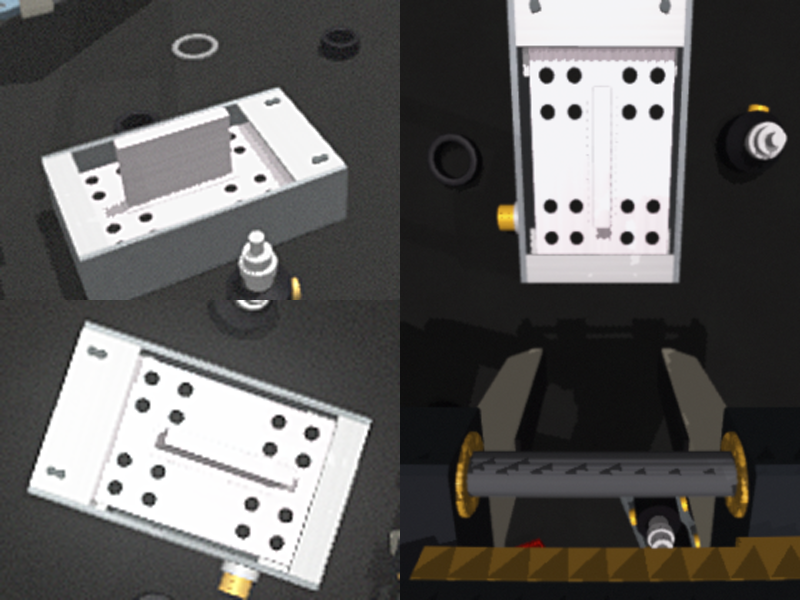

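```bash
python3 -c "from station import *;print(close_job())"
```

```text
the job is handed in; nothing more can be done
None
```

The drain plate is refitted in the sump tank and I've handed the job in at about 22 s on the robot clock.

**What I did:** I took the plate by its fin, slanted it 15° and pushed its lower edge in under the wide flange against the sprung strip, at about 11–12 N. I then rotated it down past the narrow flange and laid it on the ledges. From there I eased it back slowly until it butted on the end stop at about tank y −88.7 mm, where the force jumped and the motion stopped. I relieved the load and opened the gripper there.

**Last checks:**
- **Fit:** the final scene, top and wrist pictures show the plate flat between the walls and tucked under both flanges. The fin is within about 1 mm of where it should be with the plate on the stop.
- **Robot clear:** the forces after release were about zero and the gripper was well clear.
- **Other parts:** the parts visible in those close-up views looked undisturbed. I did not check the rest of the bench at the end.
- **Forces:** the largest reading was about 16 N, which came when seating the plate on the ledges. I read forces only at the end of each move, so short peaks in between would not show.

**Small disagreements:** while held, the tool leaned up to 0.4° and 0.5–1 mm sideways. It straightened on release and the plate looked flat.

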